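# Switch on the work lamp and hold the carved figure over its seat in the boat

## Robot

A 6-joint arm with a two-finger parallel gripper is mounted at the origin on the work surface. World frame = base frame: x ahead of the robot, y to its left, z up, the work surface at z = 0. Lengths are in m, angles in rad, forces in N, time in s.
With the tool pointing down it reaches from about 0.375 to 0.9 m from the base axis. Payload 3.1 kg.
Tool frame: the origin (TCP) lies midway between the tips of the shut fingers; the grasp point (between the pads) lies 19 mm behind it (manip.pinch_z is the distance from the TCP to the grasp point, in m); z points along the fingers, y is the line along which they close (so a half turn about z gives the same grasp; the last joint's range is limited). The gripper opens to 85 mm and grips with 20 to 120 N. Pads are 22 mm wide; open, the fingers measure 114 mm over their backs; the gripper's body (76 mm by 85 mm) begins 54 mm behind the grasp point. The pads swing forward as they close: fully open they stand 13 mm farther back than shut.
Start: joints at [1.105, 0.527, 1.433, -0, 1.181, -0.178], TCP at [0.177, 0.599, 0.231] pointing down, gripper open.
Joint ranges: [-3.08, 3.08], [-0.75, 2.2], [0.22, 2.44], [-1.43, 4.57], [0, 2.65], [-2.85, 2.85]. Speed limits (rad/s): [2.79, 2.79, 3.14, 3.14, 3.14, 3.14].

## Interface

Orientations are given as a unit quaternion [x, y, z, w].
In Python, from station import manip, viewer, ticket gives the robot as it stands.
- The arm moves only by the shell command python3 -m creep 'ROWS' [FORCE]. ROWS is JSON, a list of rows, each an object with "slide": the shift along the tool's x, y, z in cm, a list of three; "angular": the turn, a rotation vector about the tool's x, y, z in rad, a list of three; "claw": the opening, from -1 (shut) to 1 (fully open). A call has 1 to 10 rows; each row shifts and turns the commanded pose from where the row before left it, along the tool's axes as they then stand; what a row does not reach is not made up. A row lasts 1/12 s, in which the tool goes at most 41.7 mm and 7.16 degrees, less where a joint would pass 70% of its speed; a pose out of reach is approached as far as the arm can. A call with a gripper value outside its range is refused whole. The fingers move at their own pace and stop on an object; FORCE is the grip in N (left out, the last holds). Time passes only in rows, so rows that do not move let the fingers close. It gives the time, the measured TCP pose, the force, the opening and the grip force at its end, in the units of the state.
- manip.sense(): the state, without advancing time (a new reading comes with each control period).
- viewer.snapshot(name): name is "scene" or "side" or "wrist"; returns the picture (480x640x3 uint8, blue, green, red); there is no depth.
- viewer.calibration(name): a dict with "fov_y" (degrees; the focal length in pixels is half the picture's height over the tangent of half this angle, whatever the lens; pixels are square), "cx", "cy" (the principal point, pixels), "k1" (the pictures are not rectified: a ray, as slopes to the right and down, at radius r is drawn at 1 + k1 r^2 times it, then the intrinsics apply), "T" (4x4, takes a point from camera to world coordinates); the wrist camera has in their place "tool_from_camera" (4x4, takes a point from camera to tool coordinates, whose origin is the TCP and whose axes are the flange's). Camera axes: x right, y up, looking along -z (the intrinsics and any distortion apply to the point x, -y, -z); pixel columns grow to the right and rows downward; lengths in m; the calibration is good to about 2 mm. A picture is of the moment at which its call begins: read the wrist's pose just before it. calibration takes no time and is no camera call.
- ticket.sign_off(): hands the job in; it is judged then, once.
The state is a dict: "t": time; "q": joint angles; "qd": joint speeds; "tau": joint torques, N m; "tcp_pos": TCP position; "tool_rot": TCP orientation; "force": force on the tool from outside, world axes, zero at the start; "ft_torque": the same for the moment, N m; "finger_gap": opening from 0.0 (shut) to 1.0 (fully open); "gripper_force": force on a finger pad.
Only numpy, scipy, OpenCV 4.12 (cv2) and the standard library are available. Lean on these libraries where they do the work, as an engineer would, in place of code of your own. Each camera call takes 0.05 s, during which the arm holds its last target. There are 200 camera calls.

## Task

First flip the lamp switch on, away from the robot, so that the carver can see; then take the carved figure with the rectangular foot, carry it upright over the chisel rack, and hold it still about one centimetre above the pale rectangular seat on the boat's deck, centred and with the long side of its foot along the boat (either way round). The seat is freshly glued, so the figure must never touch the boat; do not bump the chisel rack or shift any other thing on the bench, and finish while still holding the figure there, so that the carver can check the fit.

Things in the scene. Friction and masses are not known exactly. Their poses are not given: they have to be found in the camera images.
- figure: Dark carved figure, loose, about 0.25 kg, 130 mm tall, upright on the bench at -y of the rack, in either of two places (swapped with the drummer). Origin: underside centre; z up. Foot 64 (x) by 40 (y) by 12 mm. On its head, 94 to 130 mm up, a reddish basket block with two pale bands, 40 (x) by 32 (y) mm: grip it across y. Body between under 36 mm thick; thin arms at +-x within 28 mm of the axis.
- hull: Reddish wooden model boat, fixed in a cradle on the bench, on the other (+y) side of the rack. Origin: centre, at bench height; x along the boat. 284 mm long, 85 mm wide; deck at 50 mm above the bench; upswept dark tips at both ends 72 mm high, more than 100 mm from the middle.
- hull_seat (a point): Centre of the seat in the middle of the deck, at the height of the top of its dark rim, 55 mm above the bench; x along the boat. The rim is 78 (x) by 54 (y) mm outside, 66 by 42 mm inside and 5 mm high, round a pale glued rectangle.
- switch_box: Grey lamp switch box, fixed on the bench at the left, 90 (x) by 60 (y) by 42 mm high. Origin: centre of its underside; the lever swings along its x axis, from -x (off, white mark, towards the robot) to +x (on, green mark). The lever's pivot is above the origin, 45 mm above the bench.
- switch_lever (a joint): Angle of the lamp switch's lever: 0 off (leans 0.5 rad to the box's -x), 0.5 upright, 1.0 on (leans 0.5 rad to +x). Over-centre: once past upright it tips by itself to its stop; light, under 2 N at the knob.
- lever_tip (a point): Centre of the red ball, 24 mm across, at the end of the switch's steel lever (10 mm thick), 70 mm from the pivot; off, it is 34 mm to the box's -x from the pivot and 106 mm above the bench.
- rack: Wooden chisel rack, fixed on the bench between figure and boat, 300 (x) by 55 (y) mm, 68 mm high; six chisel handles stand up from it along its middle, topping out at 108 mm. Origin: centre of its underside, x along the rack.
- drummer: Loose dark carving with a round foot (54 mm across) and a round drum on its head, 122 mm tall; origin at the centre of its underside. To be left alone.
- bird: Loose small carved bird on a foot of 50 by 40 mm, 89 mm tall; origin at the centre of its underside. To be left alone.
- bowl: Loose wooden bowl, 110 mm across, 45 mm high; origin at the centre of its underside. To be left alone.
- mallet: Loose mallet with a black head lying flat, 220 mm long along its x (head at +x, 100 mm wide), 26 mm high; origin under the middle of its length. To be left alone.
- wax_tin: Loose round yellow tin, 66 mm across, 50 mm high; origin at the centre of its underside. To be left alone.
- sanding_block: Loose cork sanding block, 90 by 55 by 30 mm; origin at the centre of its underside. To be left alone.
Not all that is in view belongs to the job. Of the things like the switch_box, leave any that is purple; of the rest the smaller one is meant. What is shaped like the figure but purple is not meant.

How it is judged:
By the outcome, as a careful person would: the job done as asked, in the order asked, and still so for the second after the job is handed in, while the arm keeps its last pose, push and grip.
It also fails if it takes over 59 s, if anything falls off the work surface, if the arm or the gripper's body presses on something with over 40 N, if the wrist force passes 120 N, or if a joint passes its speed limit or range.

## Working session

There is one attempt and no reset: what is moved stays moved. The work goes in short steps, Python scripts to look and compute and a shell command to move; the robot and the scene stay as the last step left them, time stands still between calls to the robot, and variables do not carry over. Pictures are saved under pics/ and viewed, at most 10 in all, crops included, and the job is handed in when it is done.

```bash
mkdir -p pics; ls; cat > h.py <<'E'
import numpy as np, cv2
from station import manip, viewer
from scipy.spatial.transform import Rotation as R
def cam(name, st=None):
    c=viewer.calibration(name)
    if 'T' in c: T=np.array(c['T'])
    else:
        W=np.eye(4); W[:3,:3]=R.from_quat(st['tool_rot']).as_matrix(); W[:3,3]=st['tcp_pos']
        T=W@np.array(c['tool_from_camera'])
    f=240/np.tan(np.radians(c['fov_y'])/2)
    return dict(T=T,f=f,cx=c['cx'],cy=c['cy'],k=c['k1'])
def ray(c,u,v):
    K=np.array([[c['f'],0,c['cx']],[0,c['f'],c['cy']],[0,0,1]])
    a,b=(u-c['cx'])/c['f'],(v-c['cy'])/c['f']; rd=np.hypot(a,b); r=rd
    for _ in range(30): r=rd/(1+c['k']*r*r)
    s=r/rd if rd>0 else 1
    d=c['T'][:3,:3]@np.array([a*s,-b*s,-1]); return c['T'][:3,3],d
def plane(c,u,v,z):
    o,d=ray(c,u,v); return o+d*(z-o[2])/d[2]
def proj(c,p):
    q=c['T'][:3,:3].T@(np.array(p)-c['T'][:3,3]); a,b=q[0]/-q[2],-q[1]/-q[2]
    s=1+c['k']*(a*a+b*b); return np.array([c['cx']+c['f']*a*s,c['cy']+c['f']*b*s])
E
python3 - <<'E'
from h import *
s=manip.sense(); print(s['t'],s['tcp_pos'],s['tool_rot'],manip.pinch_z)
for n in('scene','side','wrist'):
    cv2.imwrite(f'pics/{n}0.png',viewer.snapshot(n)); c=cam(n,s); print(n,c['T'].round(3).tolist(),c['f'],c['k'])
E
```

```text
pics
0.0 [0.17643858 0.59883645 0.23032079] [ 1.42894321e-01  9.89737350e-01 -1.03745762e-03 -3.37257192e-04] 0.0187
scene [[0.244, -0.507, 0.827, 2.047], [0.969, 0.106, -0.221, -0.335], [0.025, 0.855, 0.518, 1.054], [0.0, 0.0, 0.0, 1.0]] 601.8848540221513 -0.09213595849722354
side [[0.952, 0.167, -0.255, 0.181], [-0.304, 0.448, -0.841, -1.12], [-0.026, 0.878, 0.478, 0.763], [0.0, 0.0, 0.0, 1.0]] 477.4429312215276 -0.09231075879593088
wrist [[0.282, -0.927, -0.248, 0.114], [0.96, 0.271, 0.076, 0.618], [-0.003, -0.259, 0.966, 0.374], [0.0, 0.0, 0.0, 1.0]] 365.56813904969357 -0.013522047822743261
```

View pics/scene0.png

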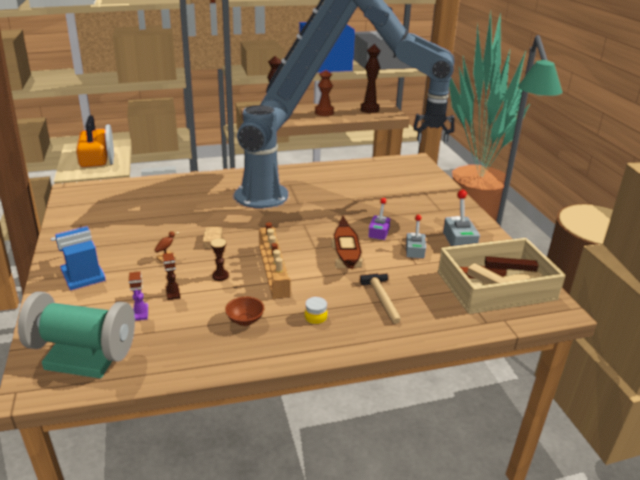

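View pics/side0.png

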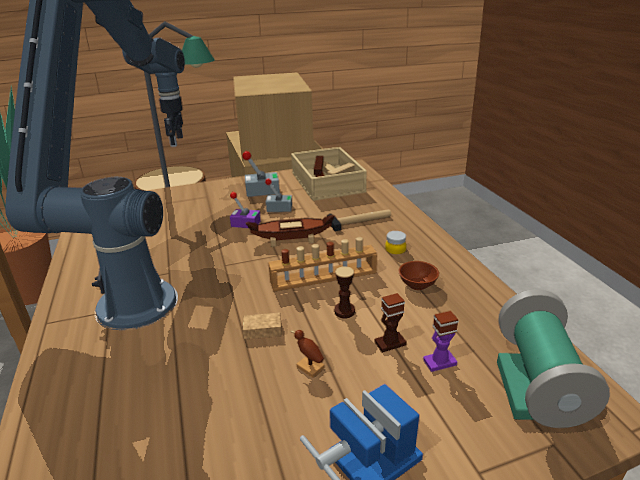

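The scene view shows the smaller grey switch at (416,240), with the larger grey one at (461,230) and the purple one at (380,225). The dark figure is at (172,277), the purple copy at (138,297), the boat at (347,243) and the rack at (273,260). In the side view the switch is at (279,203), the figure at (391,322) and the boat at (290,228). I'll enlarge the parts that matter.

```bash
python3 - <<'E'
from h import *
a=cv2.imread('pics/scene0.png');b=cv2.imread('pics/side0.png')
def crop(im,x,y,w,h): return cv2.resize(im[y:y+h,x:x+w],(400,300),interpolation=cv2.INTER_CUBIC)
m=np.vstack([np.hstack([crop(a,320,190,160,120),crop(a,120,220,160,120)]),np.hstack([crop(b,220,140,160,120),crop(b,330,260,160,120)])])
cv2.imwrite('pics/m.png',m)
cs,cd=cam('scene'),cam('side')
def tri(p,q):
    o1,d1=ray(cs,*p);o2,d2=ray(cd,*q)
    t=np.linalg.lstsq(np.c_[d1,-d2],o2-o1,rcond=None)[0];x,y=o1+d1*t[0],o2+d2*t[1];return ((x+y)/2).round(4),np.linalg.norm(x-y).round(4)
# red balls
def balls(im,rng):
    hsv=cv2.cvtColor(im,cv2.COLOR_BGR2HSV); k=(((hsv[...,0]<5)|(hsv[...,0]>174))&(hsv[...,1]>190)&(hsv[...,2]>130)).astype(np.uint8)
    n,l,s,c=cv2.connectedComponentsWithStats(k); return [(c[i].round(1),s[i,4]) for i in range(1,n) if s[i,4]>8]
A=balls(a,0);B=balls(b,0);print(A);print(B)
for p,_ in A:
  for q,_ in B:
    x,e=tri(p,q)
    if e<.015: print(p,q,x,e)
# pale seat
for im,c,roi in((a,cs,(335,230,25,25)),(b,cd,(270,215,40,20))):
    x,y,w,h=roi; hsv=cv2.cvtColor(im,cv2.COLOR_BGR2HSV)[y:y+h,x:x+w]; k=((hsv[...,1]<130)&(hsv[...,2]>170)).astype(np.uint8)
    n,l,s,ce=cv2.connectedComponentsWithStats(k); i=1+s[1:,4].argmax(); pts=np.argwhere(l==i)[:,::-1]+[x,y]
    P=np.array([plane(c,*p,.052) for p in pts])[:,:2]; cc=P.mean(0);w_,v=np.linalg.eigh(np.cov((P-cc).T))
    print('seat',s[i],cc,np.sqrt(12*w_),np.degrees(np.arctan2(v[1,1],v[0,1])))
# rack ends, figure foot rough
for z,n in((0,'fig foot'),):
    print(n,plane(cs,172,295,0),plane(cd,391,343,0))
E
```

```text
[(array([461.9, 193.5]), np.int32(53)), (array([382.8, 200.1]), np.int32(18)), (array([418. , 217.5]), np.int32(16))]
[(array([245.8, 152.8]), np.int32(12)), (array([232.4, 194.2]), np.int32(17))]
[461.9 193.5] [245.8 152.8] [0.4223 0.6149 0.1613] 0.0053
[382.8 200.1] [232.4 194.2] [0.3282 0.3691 0.1103] 0.0003
seat [  5   8  14  10 124] [0.47969839 0.19614772] [0.04034435 0.06025686] 171.23609862902134
seat [10  7 22  6 98] [0.48153158 0.1986255 ] [0.03253939 0.06658756] 168.84996736774622
fig foot [ 0.5778436  -0.36453337  0.        ] [ 0.57539181 -0.36137315  0.        ]
```

View pics/m.png

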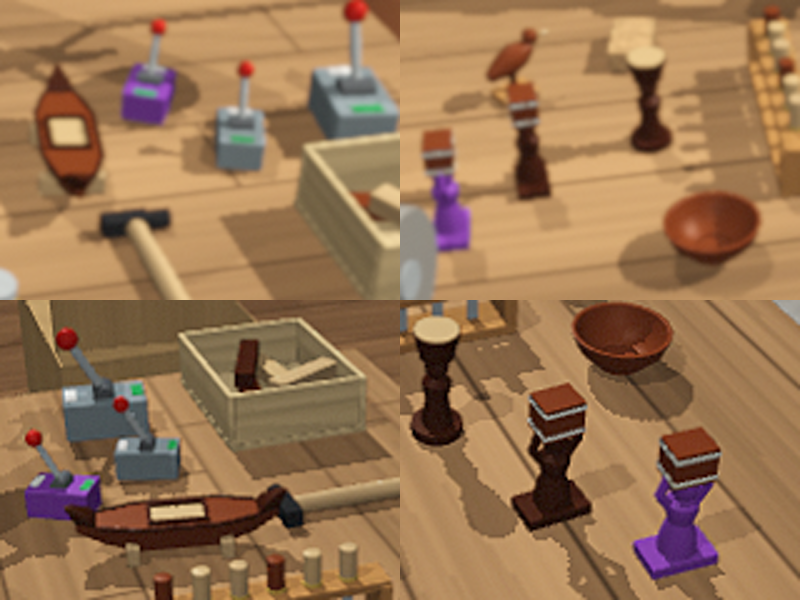

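The enlarged view shows the target lever's red ball at side (268.4,181.6) and scene (418,217.5), and it leans to -x (off). The figure's foot is rectangular and dark. Next I'll triangulate the ball and work out the yaws of the box, foot and basket.

```bash
cat >> h.py <<'E'
def tri(c1,p,c2,q):
    o1,d1=ray(c1,*p);o2,d2=ray(c2,*q)
    t=np.linalg.lstsq(np.c_[d1,-d2],o2-o1,rcond=None)[0];x,y=o1+d1*t[0],o2+d2*t[1];return ((x+y)/2).round(4),np.linalg.norm(x-y).round(4)
E
python3 - <<'E'
from h import *
cs,cd=cam('scene'),cam('side')
S=lambda x,y:(320+x/2.5,190+y/2.5); S2=lambda x,y:(120+(x-400)/2.5,220+y/2.5)
D=lambda x,y:(220+x/2.5,140+(y-300)/2.5); D2=lambda x,y:(330+(x-400)/2.5,260+(y-300)/2.5)
print('ball',tri(cs,(418,217.5),cd,D(121,404)))
print('box top side',[plane(cd,*D(*p),.042)[:2].round(3) for p in((115,455),(117,439),(181,439),(179,456))])
print('box top scene',[plane(cs,*S(*p),.042)[:2].round(3) for p in((218,115),(263,115),(263,146),(216,146))])
print('basket top side',[plane(cd,*D2(*p),.130)[:2].round(3) for p in((529,394),(571,385),(586,402),(541,413))])
print('foot side',[plane(cd,*D2(*p),.012)[:2].round(3) for p in((514,508),(577,491),(590,511),(530,527))])
print('basket scene top',[plane(cs,*S2(*p),.130)[:2].round(3) for p in((508,87),(535,84),(537,100),(511,102))])
print('rack chisels',[plane(cd,*D(*p),.108)[:2].round(3) for p in((163,578),(347,547))])
print('drummer',plane(cd,*D2(438,330),.122),'bowl',plane(cd,*D2(622,335),.045))
print('tips',[plane(cd,*D(*p),.072)[:2].round(3) for p in((72,511),(282,490))])
E
```

```text
ball (array([0.4669, 0.4413, 0.1078]), np.float64(0.0027))
box top side [array([0.447, 0.413]), array([0.462, 0.466]), array([0.55 , 0.432]), array([0.532, 0.377])]
box top scene [array([0.466, 0.411]), array([0.479, 0.471]), array([0.552, 0.439]), array([0.539, 0.38 ])]
basket top side [array([ 0.551, -0.351]), array([ 0.591, -0.351]), array([ 0.592, -0.378]), array([ 0.549, -0.379])]
foot side [array([ 0.536, -0.362]), array([ 0.6  , -0.361]), array([ 0.599, -0.389]), array([ 0.539, -0.39 ])]
basket scene top [array([ 0.56 , -0.376]), array([ 0.56 , -0.345]), array([ 0.594, -0.345]), array([ 0.592, -0.374])]
rack chisels [array([ 0.407, -0.05 ]), array([ 0.615, -0.056])]
drummer [ 0.51499797 -0.21726918  0.122     ] bowl [ 0.73649864 -0.18554779  0.045     ]
tips [array([0.351, 0.206]), array([0.616, 0.168])]
```

```bash
python3 -m creep '[{"slide":[-3.3,-0.8,0],"angular":[0,0,0],"claw":-1},{"slide":[-3.3,-0.8,0],"angular":[0,0,0],"claw":-1},{"slide":[-3.3,-0.8,0],"angular":[0,0,0],"claw":-1},{"slide":[-3.3,-0.8,0],"angular":[0,0,0],"claw":-1},{"slide":[-3.3,-0.8,0],"angular":[0,0,0],"claw":-1},{"slide":[-3.3,-0.8,0],"angular":[0,0,0],"claw":-1},{"slide":[-3.3,-0.8,0],"angular":[0,0,0],"claw":-1},{"slide":[-3.3,-0.8,0],"angular":[0,0,0],"claw":-1},{"slide":[0,0,0],"angular":[0,0,0],"claw":-1},{"slide":[0,0,0],"angular":[0,0,0],"claw":-1}]'
python3 - <<'E'
from h import *
s=manip.sense();print(s['t'],s['tcp_pos'],s['tool_rot'],s['force'],s['finger_gap'])
im=viewer.snapshot('wrist');cv2.imwrite('pics/w1.png',im)
c=cam('wrist',s);hsv=cv2.cvtColor(im,cv2.COLOR_BGR2HSV)
k=(((hsv[...,0]<5)|(hsv[...,0]>174))&(hsv[...,1]>170)&(hsv[...,2]>110)).astype(np.uint8)
n,l,st,ce=cv2.connectedComponentsWithStats(k)
for i in range(1,n):
    if st[i,4]>60: print(ce[i],st[i,4],plane(c,*ce[i],.106))
E
```

```text
t: 0.98
tcp_pos: [0.4135, 0.4622, 0.2309]
tool_rot: [0.145, 0.989, -0.0, -0.0]
force: [0.5, 0.7, 1.2]
finger_gap: 0.002
gripper_force: 0.0
0.9833 [0.41350258 0.46215257 0.23085721] [ 1.44741032e-01  9.89469519e-01 -1.64575446e-04 -2.79046728e-04] [0.46041381 0.65023877 1.17262786] 0.001559828559915542
[154.15514334 159.54637437] 593 [0.3309206  0.36666386 0.106     ]
[551.43255512 193.91699092] 1542 [0.43748578 0.6382517  0.106     ]
```

View pics/w1.png

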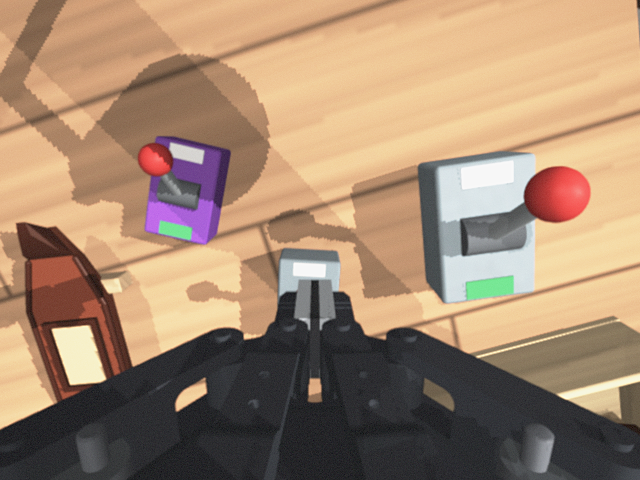

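The wrist view shows the target box just ahead of the closed fingers (white mark at 310,270), with the fingers hiding its ball. That agrees with the triangulation. I'll descend and push along the box's x axis.

```bash
python3 -m creep '[{"slide":[0,0,3.4],"angular":[0,0,0],"claw":-1},{"slide":[0,0,3.4],"angular":[0,0,0],"claw":-1},{"slide":[0,0,3.4],"angular":[0,0,0],"claw":-1},{"slide":[0,0,3.4],"angular":[0,0,0],"claw":-1},{"slide":[0,0,0],"angular":[0,0,0],"claw":-1},{"slide":[-1.2,-0.1,0],"angular":[0,0,0],"claw":-1},{"slide":[-1.2,-0.1,0],"angular":[0,0,0],"claw":-1},{"slide":[-1.2,-0.1,0],"angular":[0,0,0],"claw":-1},{"slide":[-1.2,-0.1,0],"angular":[0,0,0],"claw":-1},{"slide":[-1.2,-0.1,0],"angular":[0,0,0],"claw":-1}]'
python3 -m creep '[{"slide":[-1.2,-0.1,0],"angular":[0,0,0],"claw":-1},{"slide":[-1.2,-0.1,0],"angular":[0,0,0],"claw":-1},{"slide":[-1.2,-0.1,0],"angular":[0,0,0],"claw":-1},{"slide":[0,0,0],"angular":[0,0,0],"claw":-1},{"slide":[2,0.2,0],"angular":[0,0,0],"claw":-1},{"slide":[3,0.3,0],"angular":[0,0,0],"claw":-1},{"slide":[3,0.3,0],"angular":[0,0,0],"claw":-1},{"slide":[0,0,-4],"angular":[0,0,0],"claw":-1},{"slide":[0,0,-4],"angular":[0,0,0],"claw":-1},{"slide":[0,0,-4],"angular":[0,0,0],"claw":-1}]'
python3 - <<'E'
from h import *
a=viewer.snapshot('side');b=viewer.snapshot('scene')
f=lambda i,x,y:cv2.resize(i[y:y+120,x:x+160],(400,300),interpolation=cv2.INTER_CUBIC)
cv2.imwrite('pics/sw.png',np.hstack([f(a,220,140),f(b,340,170)]))
E
```

```text
t: 1.87
tcp_pos: [0.4707, 0.4417, 0.0977]
tool_rot: [0.143, 0.99, 0.001, 0.002]
force: [-0.4, 0.5, 0.4]
finger_gap: -0.002
gripper_force: 0.3
t: 2.7
tcp_pos: [0.4255, 0.4588, 0.2156]
tool_rot: [0.142, 0.99, -0.001, -0.001]
force: [0.6, 0.9, 0.0]
finger_gap: -0.004
gripper_force: 0.0
```

View pics/sw.png

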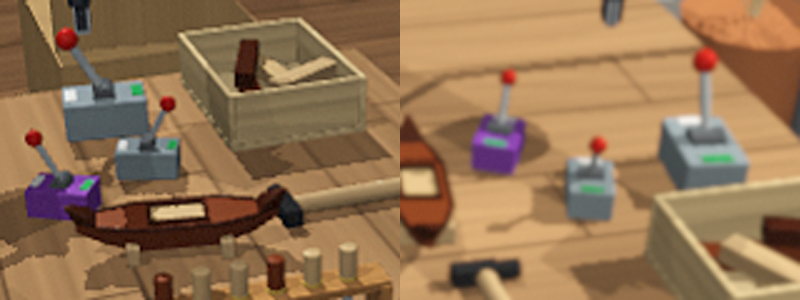

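The side view shows the small grey switch's ball now at crop (168,103), on the green side, so the lever is on and the other two are untouched. Next I'll look at the seat with the wrist camera on the way to the figure.

```bash
python3 -m creep '[{"slide":[-2.2,-2.75,-1],"angular":[0,0,0],"claw":-1},{"slide":[-2.2,-2.75,-1],"angular":[0,0,0],"claw":-1},{"slide":[-2.2,-2.75,-1],"angular":[0,0,0],"claw":-1},{"slide":[-2.2,-2.75,-1],"angular":[0,0,0],"claw":-1},{"slide":[-2.2,-2.75,-1],"angular":[0,0,0],"claw":-1},{"slide":[-2.2,-2.75,-1],"angular":[0,0,0],"claw":-1},{"slide":[-2.2,-2.75,-1],"angular":[0,0,0],"claw":-1},{"slide":[-2.2,-2.75,-1],"angular":[0,0,0],"claw":-1},{"slide":[0,0,0],"angular":[0,0,0],"claw":-1},{"slide":[0,0,0],"angular":[0,0,0],"claw":-1}]'
cat > seat.py <<'E'
from h import *
def seat(im,c,z=.050):
    hsv=cv2.cvtColor(im,cv2.COLOR_BGR2HSV); red=((hsv[...,0]<9)&(hsv[...,1]>120)&(hsv[...,2]>30)).astype(np.uint8)
    pale=((hsv[...,1]<110)&(hsv[...,2]>190)&(hsv[...,0]>12)).astype(np.uint8)
    n,l,s,ce=cv2.connectedComponentsWithStats(cv2.morphologyEx(pale,cv2.MORPH_OPEN,np.ones((3,3)))); out=[]
    for i in range(1,n):
        if s[i,4]<300: continue
        P=np.array([plane(c,u,v,z)[:2] for v,u in np.argwhere(l==i)]).astype(np.float32)
        (cc,wh,an)=cv2.minAreaRect(P); w_,v=np.linalg.eigh(np.cov((P-P.mean(0)).T))
        out.append((s[i].tolist(),P.mean(0).round(4),np.round(cc,4),np.round(wh,4),an,np.degrees(np.arctan2(v[1,1],v[0,1])).round(1),np.sqrt(12*w_).round(4)))
    return out
if __name__=='__main__':
    s=manip.sense();print(s['tcp_pos'],s['q']);im=viewer.snapshot('wrist');cv2.imwrite('pics/w2.png',im)
    for o in seat(im,cam('wrist',s)):print(*o)
E
python3 seat.py
```

```text
t: 3.63
tcp_pos: [0.5345, 0.1963, 0.2952]
tool_rot: [0.145, 0.989, 0.0, -0.0]
force: [-0.2, -0.6, -0.7]
finger_gap: -0.002
gripper_force: 0.0
[0.53449028 0.19634093 0.29522244] [ 1.55675807e-01  3.83242661e-01  1.49598615e+00  3.36218880e-04
  1.26229962e+00 -1.12453724e+00]
[0, 0, 206, 147, 21871] [0.3446 0.034 ] [0.3509 0.0246] [0.2148 0.1344] 72.91532135009766 68.6 [0.1121 0.1841]
[172, 0, 101, 112, 5066] [0.3493 0.1578] [0.3722 0.1539] [0.0945 0.0996] 73.18549346923828 104.8 [0.0668 0.0886]
[434, 0, 122, 43, 2631] [0.4075 0.4042] [0.4042 0.4114] [0.1179 0.0314] 89.31131744384766 85.3 [0.0244 0.0992]
[298, 11, 66, 68, 1719] [0.3904 0.252 ] [0.389  0.2571] [0.0677 0.0381] 12.656172752380371 -159.8 [0.0284 0.0683]
[515, 14, 42, 30, 881] [0.4343 0.4514] [0.4341 0.4485] [0.0396 0.026 ] 78.66590881347656 76.0 [0.0213 0.0369]
[329, 44, 156, 177, 15412] [0.491  0.2962] [0.4934 0.299 ] [0.1588 0.141 ] 89.54571533203125 157.2 [0.1257 0.1532]
[489, 51, 151, 126, 6599] [0.5245 0.4545] [0.5055 0.4633] [0.1564 0.1183] 88.34019470214844 62.4 [0.0972 0.1535]
[20, 110, 22, 33, 314] [ 0.3751 -0.05
[... 865 characters left out ...]
5 [0.0581 0.0859]
[160, 251, 143, 93, 7728] [0.6099 0.071 ] [0.6157 0.0778] [0.1613 0.1027] 82.78203582763672 88.8 [0.0843 0.1441]
[31, 273, 51, 35, 595] [ 0.5473 -0.1213] [ 0.5432 -0.1179] [0.0545 0.0371] 89.78723907470703 67.8 [0.0287 0.0441]
[0, 296, 26, 26, 413] [ 0.5521 -0.182 ] [ 0.5551 -0.1793] [0.0292 0.0354] 60.46615219116211 135.4 [0.0262 0.029 ]
[0, 299, 132, 128, 8873] [ 0.6269 -0.1669] [ 0.6219 -0.1703] [0.1166 0.238 ] 10.123908996582031 109.8 [0.1007 0.1807]
[432, 314, 44, 40, 719] [0.7325 0.3152] [0.7392 0.3102] [0.0543 0.0474] 4.1035051345825195 46.8 [0.0367 0.0496]
[518, 364, 59, 27, 934] [0.8256 0.4127] [0.8237 0.4137] [0.0739 0.0354] 46.790164947509766 60.1 [0.0292 0.0584]
```

View pics/w2.png

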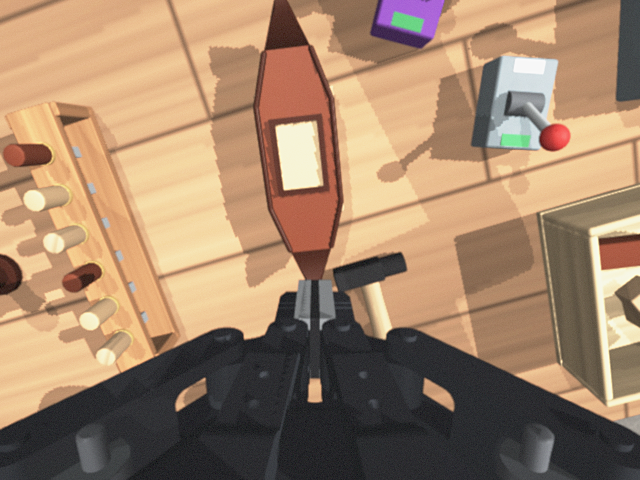

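The wrist view shows the seat at (299,156). It measures (0.4825, 0.1956) with long side at -10.3° and size 66.5×42.5 mm, which matches. The lever is on (ball at 554,137). The next stop is above the figure.

```bash
python3 -m creep '[{"slide":[-1.5,-3.2,-0.1],"angular":[0,0,0],"claw":-1},{"slide":[-1.5,-3.2,-0.1],"angular":[0,0,0],"claw":-1},{"slide":[-1.5,-3.2,-0.1],"angular":[0,0,0],"claw":-1},{"slide":[-1.5,-3.2,-0.1],"angular":[0,0,0],"claw":-1},{"slide":[-1.5,-3.2,-0.1],"angular":[0,0,0],"claw":-1},{"slide":[-1.5,-3.2,-0.1],"angular":[0,0,0],"claw":-1},{"slide":[-1.5,-3.2,-0.1],"angular":[0,0,0],"claw":-1},{"slide":[-1.5,-3.2,-0.1],"angular":[0,0,0],"claw":-1},{"slide":[-1.5,-3.2,-0.1],"angular":[0,0,0],"claw":-1},{"slide":[-1.5,-3.2,-0.1],"angular":[0,0,0],"claw":-1}]'
python3 -m creep '[{"slide":[-1.5,-3.2,-0.1],"angular":[0,0,0],"claw":-1},{"slide":[-1.5,-3.2,-0.1],"angular":[0,0,0],"claw":-1},{"slide":[-1.5,-3.2,-0.1],"angular":[0,0,0],"claw":-1},{"slide":[-1.5,-3.2,-0.1],"angular":[0,0,0],"claw":-1},{"slide":[-1.5,-3.2,-0.1],"angular":[0,0,0],"claw":-1},{"slide":[-1.5,-3.2,-0.1],"angular":[0,0,-0.09],"claw":-1},{"slide":[0,0,0],"angular":[0,0,-0.1],"claw":-1},{"slide":[0,0,0],"angular":[0,0,-0.1],"claw":-1},{"slide":[0,0,0],"angular":[0,0,0],"claw":-1},{"slide":[0,0,0],"angular":[0,0,0],"claw":-1}]'
cat > fig.py <<'E'
from h import *
import sys
s=manip.sense();print(s['tcp_pos'],s['tool_rot'],s['q'].round(2) if hasattr(s['q'],'round') else s['q'])
im=viewer.snapshot('wrist');cv2.imwrite(f'pics/{sys.argv[1]}.png',im);c=cam('wrist',s)
hsv=cv2.cvtColor(im,cv2.COLOR_BGR2HSV);k=((hsv[...,0]<10)&(hsv[...,1]>150)&(hsv[...,2]>65)).astype(np.uint8)
n,l,st,ce=cv2.connectedComponentsWithStats(k)
for i in range(1,n):
    if st[i,4]<200: continue
    P=np.array([plane(c,u,v,.130)[:2] for v,u in np.argwhere(l==i)]).astype(np.float32)
    cc,wh,an=cv2.minAreaRect(P);print(st[i],ce[i],np.round(cc,4),np.round(wh,4),an)
E
python3 fig.py w3
```

```text
t: 4.52
tcp_pos: [0.5869, -0.1506, 0.3042]
tool_rot: [0.142, 0.99, 0.001, -0.001]
force: [0.2, 0.9, -0.6]
finger_gap: -0.003
gripper_force: 0.0
t: 5.35
tcp_pos: [0.6196, -0.359, 0.31]
tool_rot: [-0.001, 1.0, 0.001, -0.001]
force: [-0.3, 0.3, 0.6]
finger_gap: -0.002
gripper_force: 0.0
[ 0.61955964 -0.35901941  0.30996636] [-1.31980778e-03  9.99998293e-01  9.70398706e-04 -8.54965788e-04] [-0.68  0.6   1.08  0.    1.47 -2.25]
[ 191  226   34   41 1081] [207.35892692 245.3413506 ] [ 0.649  -0.4563] [0.0301 0.0375] 88.0177993774414
[ 422  260   50   74 1543] [443.44653273 296.49319507] [ 0.6992 -0.2337] [0.0421 0.0761] 89.08879852294922
```

View pics/w3.png

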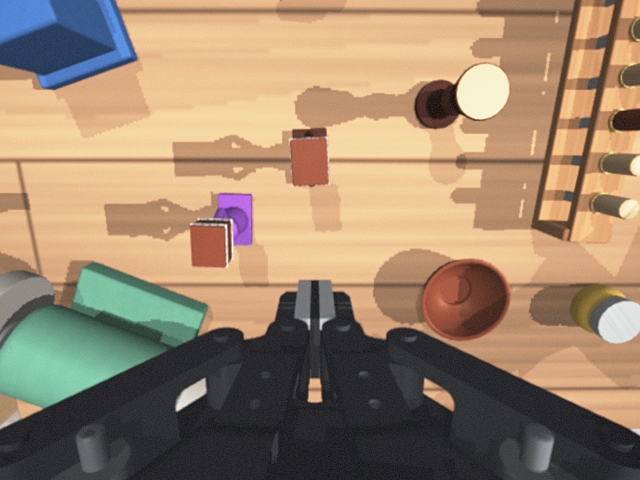

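The wrist view shows the figure's basket top at (310,161), the purple copy at (212,244) and the drummer at (483,91). My mask missed the figure's top, so I'll segment it locally.

```bash
python3 - <<'E'
from h import *
im=cv2.imread('pics/w3.png');c=cam('wrist',manip.sense());hsv=cv2.cvtColor(im,cv2.COLOR_BGR2HSV);print(hsv[160,310],hsv[132,310],hsv[150,340])
for z,lab,m in((.130,'top',lambda h:(h[...,1]>130)&(h[...,2]>90)&((h[...,0]<=10)|(h[...,0]>175))),(.012,'foot?',lambda h:(h[...,2]<85)&(h[...,1]>120))):
    k=m(hsv.astype(int)).astype(np.uint8);r=np.zeros_like(k);r[115:200,275:345]=k[115:200,275:345]
    n,l,st,ce=cv2.connectedComponentsWithStats(r);i=1+st[1:,4].argmax()
    P=np.array([plane(c,u,v,z)[:2] for v,u in np.argwhere(l==i)]).astype(np.float32)
    cc,wh,an=cv2.minAreaRect(P);print(lab,st[i],np.round(cc,4),np.round(wh,4),an,P.min(0),P.max(0))
E
```

```text
[  8 149 180] [  8 126  69] [ 20  85 244]
top [ 291  139   37   46 1541] [ 0.5726 -0.3633] [0.0384 0.0301] 2.990797758102417 [ 0.5532551  -0.37885916] [ 0.5917299  -0.34747133]
foot? [304 131   9   5  20] [ 0.5461 -0.3661] [0.0045 0.0093] 0.23761571943759918 [ 0.54390883 -0.37076017] [ 0.54840344 -0.3614502 ]
```

```bash
python3 -m creep '[{"slide":[2.35,-0.2,0],"angular":[0,0,-0.05],"claw":1},{"slide":[2.35,-0.2,0],"angular":[0,0,0],"claw":1},{"slide":[0,0,3],"angular":[0,0,0],"claw":1},{"slide":[0,0,3],"angular":[0,0,0],"claw":1},{"slide":[0,0,3],"angular":[0,0,0],"claw":1},{"slide":[0,0,3],"angular":[0,0,0],"claw":1},{"slide":[0,0,2],"angular":[0,0,0],"claw":1},{"slide":[0,0,0],"angular":[0,0,0],"claw":1},{"slide":[0,0,0],"angular":[0,0,0],"claw":1}]'
python3 - <<'E'
from h import *
s=manip.sense();print(R.from_quat(s['tool_rot']).as_matrix().round(4).tolist())
a=viewer.snapshot('wrist');cv2.imwrite('pics/w4.png',a)
E
```

```text
t: 6.15
tcp_pos: [0.5722, -0.3648, 0.1704]
tool_rot: [-0.027, 1.0, 0.001, -0.001]
force: [0.6, -0.3, 0.3]
finger_gap: 1.002
gripper_force: 0.0
[[-0.9986, -0.0533, -0.0021], [-0.0533, 0.9986, 0.0019], [0.002, 0.002, -1.0]]
```

View pics/w4.png

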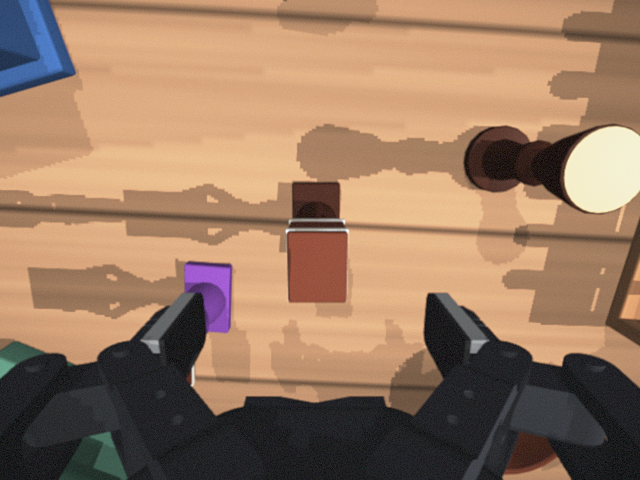

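The wrist view shows the basket top at (318,266) between the open fingers and square to them. The purple copy's foot is at (208,297), clear of the left finger.

```bash
python3 - <<'E'
from h import *
im=cv2.imread('pics/w4.png');c=cam('wrist',manip.sense());hsv=cv2.cvtColor(im,cv2.COLOR_BGR2HSV).astype(int)
k=((hsv[...,1]>130)&(hsv[...,2]>90)&((hsv[...,0]<=10)|(hsv[...,0]>175))).astype(np.uint8);k[:231]=0;k[315:]=0;k[:,:275]=0;k[:,360:]=0
n,l,st,ce=cv2.connectedComponentsWithStats(k);i=1+st[1:,4].argmax()
P=np.array([plane(c,u,v,.13)[:2] for v,u in np.argwhere(l==i)]).astype(np.float32);print(st[i],cv2.minAreaRect(P))
# foot far edge
print([plane(c,*p,.012)[:2].round(4) for p in((293,183),(340,183))])
print([plane(c,*p,.130)[:2].round(4) for p in((288,230),(348,230),(347,303),(288,303))])
E
```

```text
[ 288  232   59   70 4023] ((0.5739356279373169, -0.364041805267334), (0.039193350821733475, 0.030887030065059662), 3.1730761528015137)
[array([ 0.5434, -0.385 ]), array([ 0.5413, -0.3462])]
[array([ 0.5541, -0.3803]), array([ 0.5524, -0.349 ]), array([ 0.5938, -0.3463]), array([ 0.5956, -0.3788])]
```

```bash
python3 -m creep '[{"slide":[-0.15,0.1,2],"angular":[0,0,0],"claw":1},{"slide":[0,0,2],"angular":[0,0,0],"claw":1},{"slide":[0,0,2],"angular":[0,0,0],"claw":1},{"slide":[0,0,2],"angular":[0,0,0],"claw":1},{"slide":[0,0,0],"angular":[0,0,0],"claw":1},{"slide":[0,0,0],"angular":[0,0,0],"claw":1}]'
python3 -m creep '[{"slide":[0,0,0],"angular":[0,0,0],"claw":0.3},{"slide":[0,0,0],"angular":[0,0,0],"claw":0},{"slide":[0,0,0],"angular":[0,0,0],"claw":-0.2},{"slide":[0,0,0],"angular":[0,0,0],"claw":-0.4},{"slide":[0,0,0],"angular":[0,0,0],"claw":-1},{"slide":[0,0,0],"angular":[0,0,0],"claw":-1},{"slide":[0,0,0],"angular":[0,0,0],"claw":-1},{"slide":[0,0,0],"angular":[0,0,0],"claw":-1}]' 50
```

```text
t: 6.7
tcp_pos: [0.5744, -0.3653, 0.0925]
tool_rot: [-0.027, 1.0, -0.0, 0.0]
force: [-0.3, 0.2, 0.2]
finger_gap: 1.001
gripper_force: 0.0
t: 7.37
tcp_pos: [0.5742, -0.365, 0.0926]
tool_rot: [-0.027, 1.0, -0.0, 0.001]
force: [0.5, 2.4, 6.2]
finger_gap: 0.368
gripper_force: 50.6
```

```bash
python3 -m creep '[{"slide":[0,0,-0.5],"angular":[0,0,0],"claw":-1},{"slide":[0,0,-1],"angular":[0,0,0],"claw":-1},{"slide":[0,0,-2],"angular":[0,0,0],"claw":-1},{"slide":[0,0,-2.5],"angular":[0,0,0],"claw":-1},{"slide":[0,0,-3],"angular":[0,0,0],"claw":-1},{"slide":[0,0,-3],"angular":[0,0,0],"claw":-1},{"slide":[0,0,-3],"angular":[0,0,0],"claw":-1},{"slide":[0,0,-2.5],"angular":[0,0,0],"claw":-1},{"slide":[0,0,-1.5],"angular":[0,0,0],"claw":-1},{"slide":[0,0,-0.5],"angular":[0,0,0],"claw":-1}]'
python3 - <<'E'
from h import *
a=viewer.snapshot('side');cv2.imwrite('pics/lift.png',cv2.resize(a[150:390,240:560],(640,480)))
s=manip.sense();M=R.from_quat(s['tool_rot']).as_matrix();print(M.round(4).tolist(),s['q'])
print((M.T@(np.array([.4825,.1956,s['tcp_pos'][2]])-s['tcp_pos'])*100).round(2))
E
```

```text
t: 8.2
tcp_pos: [0.5748, -0.3662, 0.2905]
tool_rot: [-0.027, 1.0, -0.002, 0.002]
force: [1.0, -0.9, -1.6]
finger_gap: 0.367
gripper_force: 50.0
[[-0.9986, -0.0531, 0.0038], [-0.0531, 0.9986, -0.0038], [-0.0036, -0.004, -1.0]] [-7.30821801e-01  5.52559773e-01  1.21484435e+00 -2.48310361e-04
  1.36881656e+00 -2.35473224e+00]
[ 6.2  56.57 -0.25]
```

View pics/lift.png

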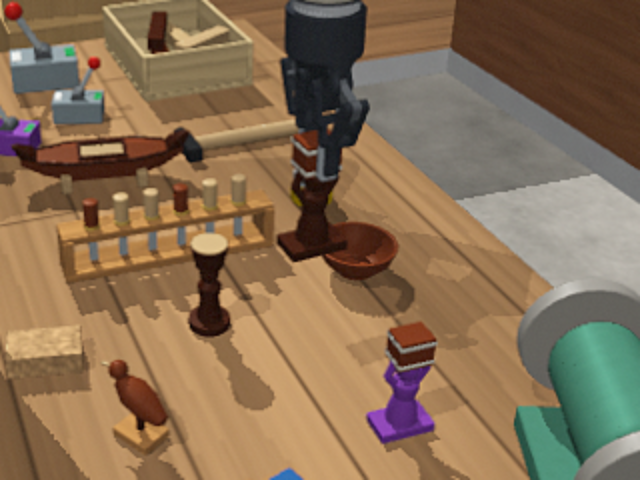

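The side view shows the figure hanging upright in the gripper at (315,195), with nothing else moved. Now I'll carry it over the rack with its foot about 0.2 m up, then turn it.

```bash
python3 -m creep '[{"slide":[0.1,1,0],"angular":[0,0,0],"claw":-1},{"slide":[0.2,2,0],"angular":[0,0,0],"claw":-1},{"slide":[0.3,3,0],"angular":[0,0,0],"claw":-1},{"slide":[0.4,3.5,0],"angular":[0,0,0],"claw":-1},{"slide":[0.4,3.5,0],"angular":[0,0,0],"claw":-1},{"slide":[0.4,3.5,0],"angular":[0,0,0],"claw":-1},{"slide":[0.4,3.5,0],"angular":[0,0,0],"claw":-1},{"slide":[0.4,3.5,0],"angular":[0,0,0],"claw":-1},{"slide":[0.4,3.5,0],"angular":[0,0,0],"claw":-1},{"slide":[0.4,3.5,0],"angular":[0,0,0],"claw":-1}]'
python3 -m creep '[{"slide":[0.4,3.5,0],"angular":[0,0,0],"claw":-1},{"slide":[0.4,3.5,0],"angular":[0,0,0],"claw":-1},{"slide":[0.4,3.5,0],"angular":[0,0,0],"claw":-1},{"slide":[0.4,3.5,0],"angular":[0,0,0],"claw":-1},{"slide":[0.4,3.5,0],"angular":[0,0,0],"claw":-1},{"slide":[0.4,3.5,0],"angular":[0,0,0],"claw":-1},{"slide":[0.2,2.5,0],"angular":[0,0,0],"claw":-1},{"slide":[0.1,1.5,0],"angular":[0,0,0],"claw":-1},{"slide":[0.1,1.1,0],"angular":[0,0,0],"claw":-1},{"slide":[0,0,0],"angular":[0,0,0],"claw":-1}]'
python3 -m creep '[{"slide":[0,0,0],"angular":[0,0,0.03],"claw":-1},{"slide":[0,0,0],"angular":[0,0,0.05],"claw":-1},{"slide":[0,0,0],"angular":[0,0,0.05],"claw":-1},{"slide":[0,0,0],"angular":[0,0,0.05],"claw":-1},{"slide":[0,0,0],"angular":[0,0,0.04],"claw":-1},{"slide":[0,0,0],"angular":[0,0,0.014],"claw":-1},{"slide":[0,0,0],"angular":[0,0,0],"claw":-1},{"slide":[0,0,0],"angular":[0,0,0],"claw":-1}]'
python3 - <<'E'
from h import *
s=manip.sense();M=R.from_quat(s['tool_rot']).as_matrix();print(M.round(4).tolist())
print((M.T@(np.array([.4825,.1956,s['tcp_pos'][2]])-s['tcp_pos'])*100).round(2), 'yaw x',np.degrees(np.arctan2(-M[1,0],-M[0,0])))
E
```

```text
t: 9.08
tcp_pos: [0.5211, -0.0598, 0.2842]
tool_rot: [-0.026, 1.0, 0.001, -0.002]
force: [0.9, 0.1, -2.0]
finger_gap: 0.366
gripper_force: 49.9
t: 9.92
tcp_pos: [0.4797, 0.1986, 0.2848]
tool_rot: [-0.028, 1.0, 0.0, -0.002]
force: [0.1, -0.5, -2.6]
finger_gap: 0.369
gripper_force: 50.2
t: 10.58
tcp_pos: [0.4816, 0.196, 0.2859]
tool_rot: [0.09, 0.996, -0.0, -0.0]
force: [0.0, 0.3, -3.7]
finger_gap: 0.369
gripper_force: 50.2
[[-0.9837, 0.18, -0.001], [0.18, 0.9837, -0.0005], [0.0009, -0.0006, -1.0]]
[-0.1  -0.02 -0.  ] yaw x -10.368782827870692
```

```bash
python3 -m creep '[{"slide":[-0.1,0,0.5],"angular":[0,0,0],"claw":-1},{"slide":[0,0,1],"angular":[0,0,0],"claw":-1},{"slide":[0,0,1.5],"angular":[0,0,0],"claw":-1},{"slide":[0,0,1.5],"angular":[0,0,0],"claw":-1},{"slide":[0,0,1.5],"angular":[0,0,0],"claw":-1},{"slide":[0,0,1.5],"angular":[0,0,0],"claw":-1},{"slide":[0,0,1],"angular":[0,0,0],"claw":-1},{"slide":[0,0,0.5],"angular":[0,0,0],"claw":-1},{"slide":[0,0,0],"angular":[0,0,0],"claw":-1},{"slide":[0,0,0],"angular":[0,0,0],"claw":-1}]'
python3 - <<'E'
from h import *
s=manip.sense();a=viewer.snapshot('side');b=viewer.snapshot('scene');w=viewer.snapshot('wrist')
for n,i in(('f_side',a),('f_scene',b),('f_wrist',w)):cv2.imwrite(f'pics/{n}.png',i)
f=lambda i,x,y,w,h:cv2.resize(i[y:y+h,x:x+w],(400,300),interpolation=cv2.INTER_CUBIC)
cv2.imwrite('pics/fin.png',np.vstack([np.hstack([f(a,240,140,112,84),f(b,295,180,112,84)]),np.hstack([f(w,160,120,320,240),f(w,0,0,640,480)])]))
print(s['tcp_pos'],R.from_quat(s['tool_rot']).as_matrix().round(4).tolist())
E
```

```text
t: 11.42
tcp_pos: [0.4829, 0.1966, 0.1962]
tool_rot: [0.09, 0.996, -0.0, -0.0]
force: [0.3, 1.1, -1.9]
finger_gap: 0.368
gripper_force: 50.1
[0.48291111 0.19661087 0.19624534] [[-0.9837, 0.1797, -0.0], [0.1797, 0.9837, -0.0], [0.0, -0.0, -1.0]]
```

View pics/fin.png

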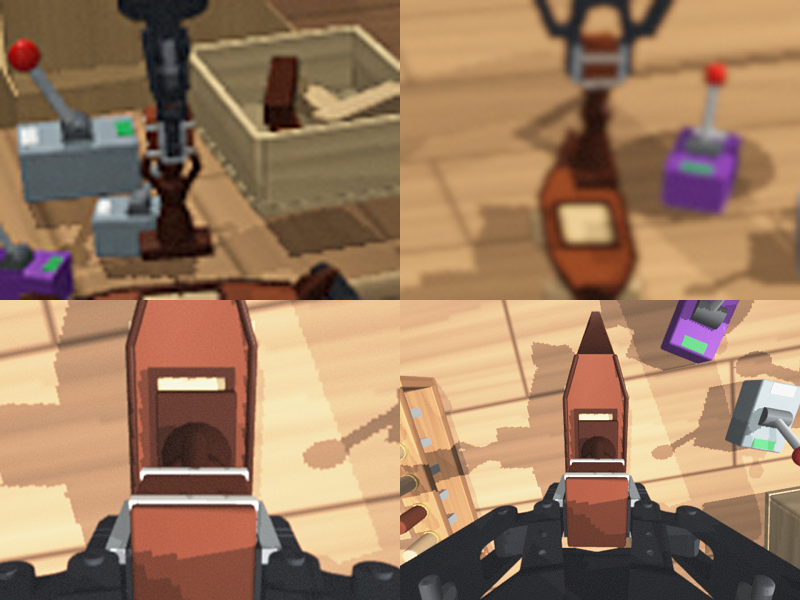

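The wrist crop shows the foot's far edge from (285,193) to (349,193) in full-picture pixels, square to the tool. The pale strip of the seat lies just beyond it. The side view shows the figure upright. I'll work out the residual offset.

```bash
python3 - <<'E'
from h import *
s=manip.sense();c=cam('wrist',s);M=R.from_quat(s['tool_rot']).as_matrix()
S=np.array([.4825,.1956]);u=np.array([np.cos(np.radians(-10.3)),np.sin(np.radians(-10.3))]);v=np.array([-u[1],u[0]])
zf=s['tcp_pos'][2]-.0926+.012
def rel(p,z): d=plane(c,*p,z)[:2]-S; return (np.array([d@u,d@v])*1000).round(1)
w=cv2.imread('pics/f_wrist.png');hsv=cv2.cvtColor(w,cv2.COLOR_BGR2HSV).astype(int)
# pale strip
k=((hsv[...,1]<110)&(hsv[...,2]>170)).astype(np.uint8);k[:178]=0;k[196:]=0;k[:,:272]=0;k[:,356:]=0
ys,xs=np.nonzero(k);print('strip px',xs.min(),xs.max(),ys.min(),ys.max())
for r in range(182,196,3): 
    t=np.nonzero(k[r])[0]
    if len(t): print('strip row',r,t.min(),t.max(),rel((t.min()-.5,r),.05),rel((t.max()+.5,r),.05))
# foot edges: gradients in rows 200-230
for r in (200,208,216,222): print(r,w[r,274:360:2].sum(1).tolist())
for p in((284.8,192.8),(348.8,192.8)): print('foot',rel(p,zf))
E
```

```text
strip px 286 339 182 191
strip row 182 287 338 [-32.1 -20.3] [-32.2  20.8]
strip row 185 286 339 [-29.8 -21.1] [-29.8  21.6]
strip row 188 286 339 [-27.4 -21.2] [-27.4  21.7]
strip row 191 286 338 [-25.  -21.2] [-25.   20.9]
200 [281, 301, 264, 223, 220, 197, 190, 224, 234, 219, 221, 241, 217, 229, 211, 217, 217, 235, 221, 231, 223, 244, 228, 227, 216, 220, 222, 216, 232, 227, 223, 237, 216, 226, 224, 224, 231, 229, 368, 366, 385, 365, 129]
208 [291, 282, 273, 222, 235, 198, 180, 238, 229, 226, 226, 222, 235, 230, 222, 215, 226, 218, 219, 217, 227, 223, 232, 231, 231, 221, 215, 231, 225, 244, 227, 235, 236, 225, 223, 227, 216, 245, 373, 390, 372, 249, 131]
216 [293, 285, 288, 223, 224, 192, 192, 223, 207, 224, 230, 232, 224, 230, 218, 223, 225, 211, 224, 213, 230, 234, 218, 222, 230, 230, 220, 228, 220, 225, 237, 229, 223, 217, 224, 226, 235, 239, 381, 378, 387, 245, 151]
222 [303, 294, 276, 226, 222, 217, 166, 195, 198, 181, 180, 162, 174, 140, 127, 126, 109, 119, 111, 129, 130, 121, 112, 139, 153, 152, 152, 152, 153, 162, 204, 229, 230, 214, 229, 239, 227, 240, 331, 322, 306, 221, 115]
foot [-33.1 -16.4]
foot [-33.1  22.9]
```

```bash
python3 -m creep '[{"slide":[0,-0.15,0],"angular":[0,0,0],"claw":-1},{"slide":[-0.1,-0.1,0],"angular":[0,0,0],"claw":-1},{"slide":[0,0,0.5],"angular":[0,0,0],"claw":-1},{"slide":[0,0,0.8],"angular":[0,0,0],"claw":-1},{"slide":[0,0,0.8],"angular":[0,0,0],"claw":-1},{"slide":[0,0,0.7],"angular":[0,0,0],"claw":-1},{"slide":[0,0,0.5],"angular":[0,0,0],"claw":-1},{"slide":[0,0,0],"angular":[0,0,0],"claw":-1},{"slide":[0,0,0],"angular":[0,0,0],"claw":-1}]'
python3 - <<'E'
from h import *
s=manip.sense();w=viewer.snapshot('wrist');a=viewer.snapshot('side');cv2.imwrite('pics/g_wrist.png',w);cv2.imwrite('pics/g_side.png',a)
c=cam('wrist',s);print(s['tcp_pos'],s['tool_rot'])
f=lambda i,x,y,w,h:cv2.resize(i[y:y+h,x:x+w],(400,400),interpolation=cv2.INTER_NEAREST)
cv2.imwrite('pics/fin2.png',np.hstack([f(w,265,160,100,100),f(a,250,150,100,100)]))
S=np.array([.4825,.1956]);u=np.array([np.cos(np.radians(-10.3)),np.sin(np.radians(-10.3))]);v=np.array([-u[1],u[0]])
zf=s['tcp_pos'][2]-.0926+.012
for n,z in(('rim top',.055),('foot',zf),('foot bottom',zf-.012),('basket',zf+.118)):
    for p in((-32,-20),(-32,20),(-33,-21),(-33,21),(-39,-27),(-39,27)): 
        q=S+u*p[0]/1e3+v*p[1]/1e3; print(n,p,proj(c,[*q,z]).round(1))
E
```

```text
t: 12.32
tcp_pos: [0.4829, 0.1939, 0.1626]
tool_rot: [0.09, 0.996, -0.0, -0.001]
force: [-0.4, -0.4, -2.0]
finger_gap: 0.367
gripper_force: 50.1
[0.48294051 0.19389883 0.16263693] [ 9.02508330e-02  9.95918807e-01 -1.79809847e-04 -6.96460660e-04]
rim top (-32, -20) [287.1 189.2]
rim top (-32, 20) [345.3 189.3]
rim top (-33, -21) [285.6 187.8]
rim top (-33, 21) [346.8 187.8]
rim top (-39, -27) [276.6 179. ]
rim top (-39, 27) [355.8 179. ]
foot (-32, -20) [283.8 194.9]
foot (-32, 20) [348.9 195. ]
foot (-33, -21) [282.2 193.3]
foot (-33, 21) [350.5 193.3]
foot (-39, -27) [272.1 183.5]
foot (-39, 27) [360.6 183.5]
foot bottom (-32, -20) [285.3 192.2]
foot bottom (-32, 20) [347.2 192.3]
foot bottom (-33, -21) [283.8 190.7]
foot bottom (-33, 21) [348.8 190.7]
foot bottom (-39, -27) [274.2 181.4]
foot bottom (-39, 27) [358.4 181.4]
basket (-32, -20) [251.9 251.1]
basket (-32, 20) [383.9 251.2]
basket (-33, -21) [248.4 247.9]
basket (-33, 21) [387.4 248. ]
basket (-39, -27) [227.4 228.6]
basket (-39, 27) [408.6 228.7]
```

View pics/fin2.png

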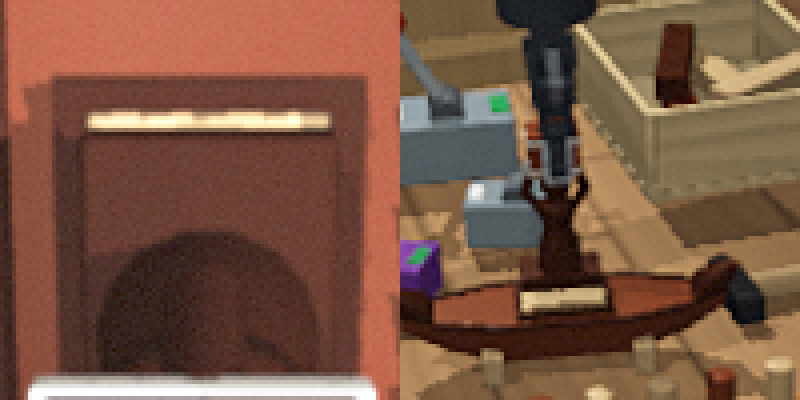

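The wrist crop shows the foot inside the rim with the pale strip beyond it, in full-picture pixels:
- Rim outline: columns 278 to 356, top at row 179.
- Foot: left edge near column 286, far edge near row 193.

The side view shows the figure upright just above the deck. The foot's right edge comes next, from an intensity profile, with no more pictures.

```bash
python3 - <<'E'
from h import *
w=cv2.imread('pics/g_wrist.png').astype(float)
for a,b in((195,205),(205,215)): 
    p=w[a:b].mean(0).sum(1).round().astype(int);print(a,dict(zip(range(274,292),p[274:292])));print(dict(zip(range(338,362),p[338:362])))
p=w[:,300:335].mean(1).sum(1).round().astype(int);print(dict(zip(range(176,200),p[176:200])))
l=[(r,int(np.argmax(np.abs(np.diff(w[r,344:353].sum(1)))))+344) for r in range(196,240,6)];print(l)
E
```

```text
195 {274: np.int64(287), 275: np.int64(296), 276: np.int64(295), 277: np.int64(281), 278: np.int64(216), 279: np.int64(177), 280: np.int64(175), 281: np.int64(173), 282: np.int64(175), 283: np.int64(178), 284: np.int64(154), 285: np.int64(158), 286: np.int64(198), 287: np.int64(221), 288: np.int64(224), 289: np.int64(224), 290: np.int64(220), 291: np.int64(223)}
{338: np.int64(227), 339: np.int64(224), 340: np.int64(225), 341: np.int64(223), 342: np.int64(225), 343: np.int64(224), 344: np.int64(230), 345: np.int64(228), 346: np.int64(227), 347: np.int64(220), 348: np.int64(214), 349: np.int64(196), 350: np.int64(215), 351: np.int64(227), 352: np.int64(224), 353: np.int64(224), 354: np.int64(222), 355: np.int64(238), 356: np.int64(294), 357: np.int64(367), 358: np.int64(382), 359: np.int64(384), 360: np.int64(379), 361: np.int64(380)}
205 {274: np.int64(289), 275: np.int64(287), 276: np.int64(292), 277: np.int64(284), 278: np.int64(229), 279: np.int64(180), 280: np.int64(171), 281: np.int64(176), 282: np.int64(170), 283: np.int64(178), 284: np.int64(165), 285: np.int64(155), 286: np.i
[... 469 characters left out ...]
), 356: np.int64(320), 357: np.int64(361), 358: np.int64(382), 359: np.int64(380), 360: np.int64(382), 361: np.int64(382)}
{176: np.int64(400), 177: np.int64(394), 178: np.int64(345), 179: np.int64(254), 180: np.int64(217), 181: np.int64(225), 182: np.int64(233), 183: np.int64(229), 184: np.int64(231), 185: np.int64(229), 186: np.int64(214), 187: np.int64(288), 188: np.int64(507), 189: np.int64(659), 190: np.int64(699), 191: np.int64(641), 192: np.int64(338), 193: np.int64(123), 194: np.int64(177), 195: np.int64(211), 196: np.int64(224), 197: np.int64(227), 198: np.int64(225), 199: np.int64(225)}
[(196, 346), (202, 349), (208, 348), (214, 347), (220, 346), (226, 346), (232, 351), (238, 344)]
```

The foot is centred to under 1 mm in both directions. I'll lower it to 1 cm above and check the gap in the side view numerically.

```bash
python3 -m creep '[{"slide":[0,0,0.2],"angular":[0,0,0],"claw":-1},{"slide":[0,0,0.2],"angular":[0,0,0],"claw":-1},{"slide":[0,0,0.1],"angular":[0,0,0],"claw":-1},{"slide":[0,0,0],"angular":[0,0,0],"claw":-1},{"slide":[0,0,0],"angular":[0,0,0],"claw":-1},{"slide":[0,0,0],"angular":[0,0,0],"claw":-1},{"slide":[0,0,0],"angular":[0,0,0],"claw":-1},{"slide":[0,0,0],"angular":[0,0,0],"claw":-1},{"slide":[0,0,0],"angular":[0,0,0],"claw":-1}]'
python3 - <<'E'
from h import *
s=manip.sense();print(s['tcp_pos'],np.abs(s['qd']).max())
a=viewer.snapshot('side').astype(float);c=cam('side')
S=np.array([.4825,.1956]);u=np.array([np.cos(np.radians(-10.3)),np.sin(np.radians(-10.3))]);v=np.array([-u[1],u[0]])
P=lambda x,y,z:proj(c,[*(S+u*x/1e3+v*y/1e3),z]).round(1)
zb=s['tcp_pos'][2]-.0926
print('foot near top/bottom',P(0,-20,zb+.012),P(0,-20,zb),'ends',P(-32,-20,zb),P(32,-20,zb),'pale far/near',P(0,21,.05),P(0,-21,.05),'rim near',P(0,-27,.055))
x0=int(P(0,0,zb)[0])
for x in(x0-6,x0+6):print(x,{r:int(a[r,x-1:x+2].mean(0).sum()) for r in range(206,234)})
for r in(218,220):print(r,{x:int(a[r,x].sum()) for x in range(x0-18,x0+20)})
E
```

```text
t: 13.17
tcp_pos: [0.4833, 0.1939, 0.1584]
tool_rot: [0.09, 0.996, 0.0, 0.0]
force: [0.7, -0.2, -2.1]
finger_gap: 0.369
gripper_force: 50.1
[0.4832694  0.19393076 0.15835634] 0.002293093314711813
foot near top/bottom [290.7 220.3] [290.9 223.7] ends [280.7 224.6] [301.  222.9] pale far/near [290.2 222.2] [291.2 228.3] rim near [291.2 227.8]
284 {206: 213, 207: 232, 208: 240, 209: 238, 210: 228, 211: 175, 212: 170, 213: 190, 214: 173, 215: 158, 216: 126, 217: 123, 218: 148, 219: 178, 220: 187, 221: 109, 222: 33, 223: 35, 224: 529, 225: 400, 226: 302, 227: 211, 228: 83, 229: 70, 230: 110, 231: 100, 232: 78, 233: 95}
296 {206: 396, 207: 408, 208: 364, 209: 312, 210: 362, 211: 386, 212: 385, 213: 401, 214: 244, 215: 111, 216: 121, 217: 143, 218: 129, 219: 107, 220: 75, 221: 46, 222: 35, 223: 511, 224: 390, 225: 293, 226: 201, 227: 80, 228: 80, 229: 112, 230: 97, 231: 76, 232: 93, 233: 99}
218 {272: 366, 273: 366, 274: 362, 275: 393, 276: 401, 277: 377, 278: 406, 279: 367, 280: 197, 281: 177, 282: 173, 283: 183, 284: 158, 285: 104, 286: 73, 287: 46, 288: 68, 289: 57, 290: 62, 291: 71, 292: 66, 293: 54, 294: 58, 295: 78, 296: 144, 297: 167, 298: 160, 299: 165, 300: 189, 301: 202, 302: 199, 303: 190, 304: 140, 305: 137, 306: 132, 307: 129, 308: 148, 309: 176}
220 {272: 322, 273: 272, 274: 264, 275: 245, 276: 212, 277: 187, 278: 196, 279: 169, 280: 174, 281: 240, 282: 216, 283: 205, 284: 190, 285: 166, 286: 124, 287: 80, 288: 83, 289: 78, 290: 85, 291: 73, 292: 69, 293: 69, 294: 48, 295: 70, 296: 74, 297: 83, 298: 83, 299: 79, 300: 81, 301: 123, 302: 190, 303: 233, 304: 220, 305: 227, 306: 223, 307: 217, 308: 225, 309: 219}
```

```bash
python3 -c "
from station import ticket
print(ticket.sign_off())"
```

```text
the job is handed in; nothing more can be done
None
```

I switched the lamp on, carried the figure upright over the rack, and handed the job in with it still held about 1 cm above the seat rim, centred to about 1 mm and aligned with the boat; I saw no contact with anything else, but I viewed 11 pictures, one over the limit of 10.

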